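# Shut and bolt the mug gift case

## Robot

A 6-joint arm with a two-finger parallel gripper is mounted at the origin on the work surface; the furniture and walls round the work are solid. World frame = base frame: x ahead of the robot, y to its left, z up, the work surface at z = 0. Lengths are in m, angles in rad, forces in N, time in s.
With the tool pointing down it reaches from about 0.35 to 0.975 m from the base axis. Payload 4.9 kg.
Tool frame: the origin (TCP) lies on the mounting face of the last link; the fingertips stand 173 mm ahead of it and the grasp point (between the pads) lies ctrl.pinch_z ahead of it (ctrl.pinch_z is the distance from the TCP to the grasp point, in m); z points along the fingers, y is the line along which they close (so a half turn about z gives the same grasp; the last joint's range is limited). The gripper opens to 85 mm and grips with 20 to 120 N. Pads are 22 mm wide; open, the fingers measure 114 mm over their backs; the gripper's body (76 mm by 85 mm) begins 54 mm behind the grasp point. The pads swing forward as they close: fully open they stand 13 mm farther back than shut.
Start: joints at [1.122, 0.053, 1.613, -0, 1.476, -0.119], TCP at [0.202, 0.591, 0.405] pointing down, gripper open.
Joint ranges: [-3.01, 3.01], [-1.01, 2.22], [0.06, 2.58], [-1.02, 4.17], [0.09, 2.62], [-3.14, 3.14]. Speed limits (rad/s): [2.57, 2.57, 3.14, 3.14, 3.14, 3.14].

## Interface

Orientations are given as a rotation vector (axis times angle).
In Python, from station import telemetry, eyes, ctrl gives the robot as it stands.
- The arm moves only by the tool apply_moves, never from a script. Its argument "plan" is a list of rows, each a list of 5 numbers: the finger opening in m, from 0 to 0.0854, then the shift along the tool's x, y, z in m, then the turn about the tool's z in rad. In form: [[jaw, x, y, z, roll], ...]. A call has 1 to 12 rows; each row is the pose to reach, as a shift and turn from the pose commanded when the call began, along the tool's axes at that moment; what a row does not reach only later rows make up. A row lasts 1/12 s, in which the tool goes at most 41.7 mm and 7.16 degrees, less where a joint would pass 70% of its speed; a pose out of reach is approached as far as the arm can. A call with a gripper value outside its range is refused whole. The fingers move at their own pace and stop on an object; "newtons" is the grip in N (left out, the last holds). Time passes only in rows, so rows that repeat a pose let the fingers close. It gives the time, the measured TCP pose, the force, the opening and the grip force at its end, in the units of the state.
- telemetry.get_obs(): the state, without advancing time (a new reading comes with each control period).
- eyes.get_image(name): name is "scene" or "top" or "wrist"; returns a dict with "img" (420x560x3 uint8, blue, green, red), "range_z" (420x560 float32, m along the optical axis (not along the pixel's ray), 0 where there is no reading), "K" (3x3 intrinsics, pixels), "dist_coeffs" ([k1, k2, p1, p2, k3] as OpenCV has them; the pictures are not rectified), "pose" (4x4, takes a point from camera to world coordinates); the wrist camera has in their place "hand_eye" (4x4, takes a point from camera to tool coordinates, whose origin is the TCP and whose axes are the flange's). Camera axes: x right, y down, z forward; pixel columns grow to the right and rows downward; lengths in m; the calibration is good to about 2 mm. A picture is of the moment at which its call begins: read the wrist's pose just before it.
- ctrl.finish_job(): hands the job in; it is judged then, once.
Trained networks look in a picture, given as the dict that the camera call returned (one of the last four; its "shot" number tells which), for a name from the list of things; names that differ only in an ending like _2 or _b are one class to them, and where a whole thing is asked for, a point or a joint stands for the part that bears it (a point fixed in the world has none). Each returns a list of dicts, best first, with "confidence" (0 to 1); they miss things now and then, are a little off and sometimes report something else, mostly with a low value. They report only what shows in the picture. A call takes as long as a camera call. They do not tell look-alikes from the thing itself.
- eyes.search_frame(thing, picture): "box" ([left, top, right, bottom] in pixels, round what is visible of it).
- eyes.outline_of(thing, picture): "region" (420x560 bool, what is visible of it) and "box" ([left, top, right, bottom] in pixels, round what is visible of it).
- eyes.tip_of(thing, picture): "point" ([column, row] in pixels: a listed point, or the origin of a listed thing).
The state is a dict: "t": time; "q": joint angles; "dq": joint speeds; "effort": joint torques, N m; "tool_pos": TCP position; "tool_rot": TCP orientation; "contact_force": force on the tool from outside, world axes, zero at the start; "wrist_torque": the same for the moment, N m; "opening": finger opening in m; "grip_force": force on a finger pad.
Only numpy, scipy, OpenCV 4.12 (cv2) and the standard library are available. Lean on these libraries where they do the work, as an engineer would, in place of code of your own. Each camera call takes 0.05 s, during which the arm holds its last target. There are 200 camera calls.

## Task

The wooden gift case with the two mugs is packed: push its open lid fully shut with the fingertips, and only then push the red tab on the lid so that the bolt slides all the way into the keeper on the case's side. Only push: do not pinch the lid or the tab, do not lift the mugs out, and leave the other things on the table where they are. Finish clear of the case.

Things in the scene. Friction and masses are not known exactly. Their poses are not given: they have to be found in the camera images.
- case: Open-topped light wooden case, fixed to the table, 146 (x) x 206 (y) x 112 mm high, walls 8 mm. Origin: centre of its underside; x points from front to hinged back, y to its left (seen from the robot), z up. Yaw varies by 0.35 rad. A steel keeper strap (44 mm in x, 4 mm thick) with an eye for the bolt stands on the left wall at x = -50 mm, y = +106 mm and rises to 148 mm above the table.
- case_lid (a joint): Lid angle in rad: 0 fully shut, 1.57 upright, 1.9 leaning furthest back; starts between 1.2 and 1.75. The hinge line is the case's back top edge, at x = +73 mm, z = 112 mm in the case's frame, along y. The hinge is stiff (0.3 N m, some 2 to 4 N at the free edge) and the lid stays where it is left, also partly open; when shut it meets a stop.
- lid_edge (a point): Middle of the lid's free edge, on its outer face (the top face when shut). It lies 146 mm from the hinge line. The lid is 206 mm wide; when shut its top is 122 mm above the table. The board is 10 mm thick with a blue lining 4 mm thick inside, 12 mm in from its edges. The right half of the outer face is bare; the bolt is on the left half near the free edge, its two guide staples (18 mm high) left of its tab at y = 68 and 93 mm.
- bolt (a joint): Travel of the steel bolt along the lid, in m: 0 drawn back, 0.030 fully home in the keeper at a stop; grows as it moves to the case's left (+y of the case). Starts between 0 and 0.004. It slides with 1.5 N friction and stays where it is left.
- packed_left_center (a point): Centre (half-way up) of the mug in the case's left compartment: white with blue bands, 81 mm across (116 mm with its handle, the point is the middle of both), 95 mm high. It stands below the rim, loose.
- packed_right_center (a point): Centre (half-way up) of the mug in the case's right compartment: white with small coloured spots, 81 mm across (116 mm with its handle, the point is the middle of both), 95 mm high, loose.
- red_carton: Bystander: red carton 71x71x104 mm, origin under its centre.
- orange_carton: Bystander: orange carton 71x86x96 mm, origin under its centre.
- blue_carton: Bystander: blue carton 61x73x88 mm, origin under its centre.
- cream_carton: Bystander: cream carton 66x111x48 mm, origin under its centre.
- black_marker: Bystander: black-capped marker 17x127x19 mm, lying, origin under its centre.
- bolt_tab (a point): Point in the middle of the bolt's red upright tab, 24.5 mm above the lid's outer face. The tab measures 30 mm (x) x 12 mm (y, along the travel) and runs from 4 (a 2 mm plate lies below) to 36.5 mm above that face, at the right-hand end of a 10 mm rod; nothing stands on the lid to the right of it. With the lid shut this point lies at x = -50 mm, y = 20 mm + bolt travel, z = 146.5 mm in the case's frame.
Things that resemble listed ones, but are neither listed nor needed, are in the scene too. Leave any green look-alike of the part that bears packed_right_center alone.

How it is judged:
On the way, in this order (a step that is already met when the one before it is completed fails the run):
1. the lid is fully shut with the bolt still drawn back (value of joint case_lid below 0.03 rad and value of joint bolt below 0.015 m), for 0.2 s.
2. the bolt is home with the lid shut (value of joint case_lid below 0.03 rad and value of joint bolt above 0.026 m), for 0.2 s.
At the end, for the whole second after the job is handed in: The lid is shut to within 0.03 rad, the bolt is at least 26 mm along its 30 mm travel, both mugs stand in the case, and each bystander is within 30 mm of where it started (all of step 2 and z of each of packed_left_center, packed_right_center in the frame of case below 0.075 m and horizontal distance between each of packed_left_center, packed_right_center and case below 0.075 m and distance of each of red_carton, orange_carton, blue_carton, cream_carton, black_marker from where it was at the start of the episode below 0.03 m); the robot touches nothing.
It fails at once if the bolt is pushed out (over 15 mm) while the lid is open (over 0.08 rad) (value of joint bolt above 0.015 m and value of joint case_lid above 0.08 rad).
It fails at once if the tab is pinched between the fingers (contact force between the fingers and bolt_c0 above 0.5 N and contact force between the fingers and bolt_c1 above 0.5 N).
It fails at once if the lid is pinched between the fingers (contact force between the fingers and case_lid_c0 above 0.5 N and contact force between the fingers and case_lid_c1 above 0.5 N).
It fails at once if a packed mug is lifted (height (world z) of any of packed_left_center, packed_right_center above 0.09 m).
It fails at once if a bystander is shifted by more than 30 mm (distance of any of red_carton, orange_carton, blue_carton, cream_carton, black_marker from where it was at the start of the episode above 0.03 m).
It also fails if it takes over 45 s, if anything falls off the work surface, if the arm or the gripper's body presses on something with over 40 N, if the wrist force passes 120 N, or if a joint passes its speed limit or range.

## Working session

There is one attempt and no reset: what is moved stays moved. The work goes in short steps, Python scripts to look and compute and a tool call to move; the robot and the scene stay as the last step left them, time stands still between calls to the robot, and variables do not carry over. Pictures are saved under pics/ and viewed, at most 10 in all, crops included, and the job is handed in when it is done.

Besides the shell and the picture viewer there is one more tool, called after "Emit:" as a command line: name --pt "numbers of a row" for each row, then --argument value for the rest. apply_moves: Moves the arm, as the interface text tells. Its arguments: {"type":"object","properties":{"plan":{"type":"array","items":{"type":"array","items":{"type":"number"}}},"newtons":{"type":"number"}},"required":["plan"]}

```bash
mkdir -p pics; ls
cat > h.py <<'E'
import numpy as np, cv2
from scipy.spatial.transform import Rotation as R
from station import telemetry, eyes, ctrl
def world(p, px, T=None, z=None):
    """pixel -> world; depth from image unless z given"""
    u,v=px
    n=cv2.undistortPoints(np.array([[[u,v]]],float),p["K"],np.array(p["dist_coeffs"],float))[0,0]
    if z is None:
        a=p["range_z"][int(v)-2:int(v)+3,int(u)-2:int(u)+3]; a=a[a>0]; z=np.median(a)
    T=p["pose"] if T is None else T
    return (np.array(T)@np.r_[n*z,z,1])[:3]
def cloud(p, T=None):
    h,w=p["range_z"].shape
    uu,vv=np.meshgrid(np.arange(w),np.arange(h))
    n=cv2.undistortPoints(np.stack([uu,vv],-1).reshape(-1,1,2).astype(float),p["K"],np.array(p["dist_coeffs"],float))[:,0]
    z=p["range_z"].reshape(-1,1); T=np.array(p["pose"] if T is None else T)
    return (np.c_[n*z,z]@T[:3,:3].T+T[:3,3]).reshape(h,w,3)
E
python3 - <<'E'
from h import *
o=telemetry.get_obs(); print(o); print(ctrl.pinch_z)
ims=[]
for c in("scene","top"):
    p=eyes.get_image(c); cv2.imwrite(f"pics/{c}.png",p["img"]); print(c,np.round(p["pose"],3).tolist())
    for n in("case","case_lid","lid_edge","bolt_tab","bolt","packed_left_center","packed_right_center","red_carton","orange_carton","blue_carton","cream_carton","black_marker"):
        for f in (eyes.tip_of,) if n not in("case_lid","bolt") else (eyes.search_frame,):
            for d in f(n,p)[:2]:
                q=d.get("point",d.get("box")); print(n,round(d["confidence"],2),np.round(q),np.round(world(p,q),3) if len(q)==2 else "")
E
```

```text
pics
{'t': 0.0, 'q': array([ 1.12199428e+00,  5.33177626e-02,  1.61430610e+00, -1.21116407e-05,
        1.47602627e+00, -1.19017848e-01]), 'dq': array([ 0.00155119,  0.00070207,  0.00034714, -0.00091235,  0.00159799,
       -0.00043791]), 'effort': array([-1.66911414e-03, -3.93698430e+01, -3.70160973e+01, -3.61849980e-04,
        7.31302847e-03,  1.29316536e-06]), 'tool_pos': array([0.20228781, 0.59106115, 0.40347968]), 'tool_rot': array([-0.5155848 , -3.09842201,  0.00310724]), 'contact_force': array([-0.14613979, -0.76345212,  0.23312596]), 'wrist_torque': array([-0.05395495,  0.028026  , -0.01098948]), 'grip_force': 0.0, 'opening': 0.08559220271798273}
0.1547
scene [[0.594, -0.545, 0.592, -0.153], [-0.805, -0.396, 0.442, -0.483], [-0.006, -0.739, -0.673, 0.829], [0.0, 0.0, 0.0, 1.0]]
case 0.89 [313. 231.] [ 0.48  -0.132  0.08 ]
case 0.17 [370. 301.] [ 0.421 -0.334  0.012]
case_lid 0.97 [303. 128. 378. 203.] 
case_lid 0.34 [299. 272. 343. 334.] 
lid_edge 0.8 [342. 139.] [ 0.673 -0.09   0.241]
bolt_tab 0.51 [343. 140.] [ 0.675 -0.093  0.239]
packed_left_center 0.95 [302. 209.] [ 0.5
[... 719 characters left out ...]
_lid 0.75 [282. 116. 380. 161.] 
lid_edge 0.63 [334. 131.] [ 0.655 -0.106  0.254]
bolt_tab 0.46 [322. 126.] [ 0.667 -0.082  0.244]
bolt_tab 0.39 [298. 191.] [ 0.564 -0.046  0.017]
bolt 0.61 [320. 120. 327. 129.] 
packed_left_center 0.63 [301. 192.] [ 0.562 -0.054  0.015]
packed_right_center 0.86 [288. 267.] [ 0.361 -0.022  0.006]
packed_right_center 0.67 [339. 195.] [ 0.558 -0.157  0.017]
red_carton 0.59 [371. 282.] [ 0.331 -0.222  0.098]
orange_carton 0.77 [199. 266.] [0.357 0.199 0.09 ]
blue_carton 0.85 [147. 205.] [0.508 0.339 0.081]
blue_carton 0.43 [328. 133.] [ 0.649 -0.094  0.256]
cream_carton 0.61 [410. 176.] [ 0.61  -0.342  0.042]
black_marker 0.22 [373. 283.] [ 0.327 -0.227  0.099]
```

Run:
```python
from h import *
a=cv2.imread("pics/scene.png");b=cv2.imread("pics/top.png")
c=np.hstack([cv2.resize(a[100:350,130:450],(400,312)),cv2.resize(b[90:340,120:440],(400,312))])
cv2.imwrite("pics/both.png",c)
# case rim: points at z ~0.112 from top
for n in ("top","scene"):
    p=eyes.get_image(n); C=cloud(p)
    m=(C[...,2]>.106)&(C[...,2]<.116)&(C[...,0]>.40)&(C[...,0]<.75)&(C[...,1]>-.27)&(C[...,1]<.1)
    P=C[m]; print(n,len(P)); r=cv2.minAreaRect(P[:,:2].astype(np.float32)*1000); print(r, np.round(cv2.boxPoints(r)))
    # lid points
    m=(C[...,2]>.14)&(C[...,0]>.5)&(C[...,0]<.85)&(C[...,1]>-.27)&(C[...,1]<.1)
    P=C[m]; print(len(P),P.min(0),P.max(0)); 
    cen=P.mean(0);u,s,vt=np.linalg.svd(P-cen); print(cen,vt[2],s)
```

```text
top 954
((555.7152099609375, -98.8596420288086), (208.19210815429688, 147.59266662597656), 87.68197631835938) [[ 478. -200.]
 [ 625. -206.]
 [ 634.    2.]
 [ 486.    8.]]
2657 [ 0.50065445 -0.20610186  0.14001378] [0.69213343 0.00947775 0.26076353]
[ 0.64053626 -0.09894449  0.21426721] [-0.95798723  0.02730364  0.28550827] [3.02662007 1.95629992 0.62326628]
scene 853
((555.0327758789062, -96.73165130615234), (212.3147735595703, 153.5938720703125), 88.00829315185547) [[ 475. -200.]
 [ 628. -205.]
 [ 635.    7.]
 [ 482.   12.]]
3010 [ 0.50140317 -0.20771402  0.14012573] [0.69056838 0.01273549 0.25734298]
[ 0.63529397 -0.10924528  0.20242161] [-0.97584677  0.009308    0.21825773] [3.30508117 1.95012795 0.58611549]
```

View pics/both.png

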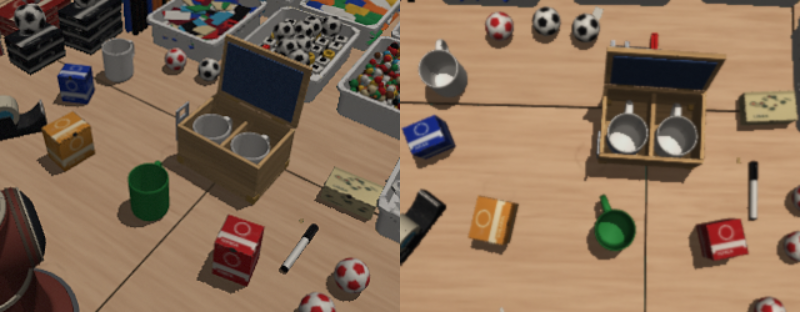

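The top view puts the case centre at about (0.556, -0.098), with yaw about -0.04 and the lid at about 1.75 rad. Two mugs match packed_right_center: a white one inside the case at top-view pixel (339,195), and a green one on the table at (288,267). The white one in the case is the right one, because the green one is the look-alike to leave alone. I'll push only the bare right half of the lid, with the fingers shut.

```bash
cat >> h.py <<'E'
YAW=-0.04; C0=np.array([0.5557,-0.0985,0])
RC=R.from_euler('z',YAW).as_matrix()
def tip_case():
    o=telemetry.get_obs(); Rt=R.from_rotvec(o["tool_rot"]).as_matrix()
    return RC.T@(o["tool_pos"]+Rt[:,2]*.173-C0), Rt, o
def go(c):
    """tool-frame shift bringing the fingertip to case-frame point c, and roll to align tool y with case y"""
    t,Rt,o=tip_case(); d=Rt.T@(RC@(np.array(c)-t)); y=RC.T@Rt[:,1]
    return np.round(d,4), round(np.arctan2(y[1],y[0])-np.pi/2,4)
E
python3 - <<'E'
from h import *
t,Rt,o=tip_case(); print("tip",t,"roll",go([0,0,0])[1]); 
for c in([.15,-.055,.34],[.15,-.055,.21]): print(go(c)[0])
p=eyes.get_image("top"); C=cloud(p).reshape(-1,3)
L=(C-C0)@RC
m=(L[:,0]>.1)&(L[:,0]<.25)&(L[:,1]>-.15)&(L[:,1]<.05); print("behind max z",np.percentile(L[m,2],[50,90,99,100]))
m=(C[:,0]>.55)&(C[:,0]<.9)&(abs(C[:,1])<.3);print(C[m,2].max())
# lid angle from lining band
m=(abs(L[:,1])<.07)&(L[:,2]>.15)&(L[:,0]>.05)&(L[:,0]<.13);P=L[m];k=np.polyfit(P[:,2],P[:,0],1);print(k,np.pi/2+np.arctan(k[0]))
E
sed -n 1,1p h.py
```

```text
tip [-0.38062952  0.67511802  0.23169122] roll -0.2898
[-0.7171 -0.5481 -0.1083]
[-0.7171 -0.5481  0.0217]
behind max z [8.28204071e-05 4.24803916e-03 2.55286834e-01 2.57043001e-01]
0.26127592480143547
[0.22740127 0.03638889] 1.794395155410174
import numpy as np, cv2
```

View pics/top.png

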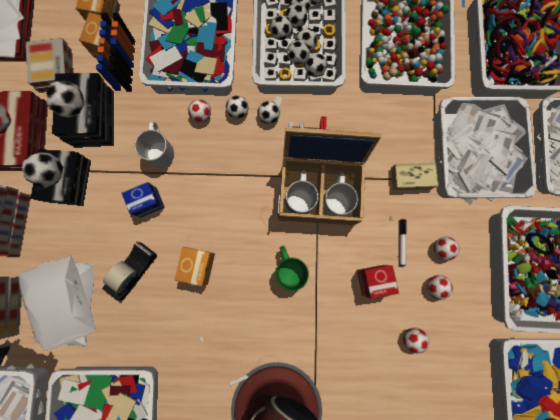

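The top picture shows the case with mugs at pixels (300,197) and (340,197). The lid leans back with its free edge near row 135, the red tab behind it at (323,122), and clear table behind the lid. I'll raise the arm, square it up and start moving over.

Emit:
apply_moves --pt "0 0 0 -0.04 -0.1" --pt "0 0 0 -0.08 -0.2" --pt "0 -0.02 -0.015 -0.11 -0.29" --pt "0 -0.05 -0.038 -0.12 -0.29" --pt "0 -0.08 -0.061 -0.12 -0.29" --pt "0 -0.11 -0.084 -0.12 -0.29" --pt "0 -0.14 -0.107 -0.12 -0.29" --pt "0 -0.17 -0.13 -0.12 -0.29" --pt "0 -0.2 -0.153 -0.12 -0.29" --pt "0 -0.23 -0.176 -0.12 -0.29" --pt "0 -0.26 -0.199 -0.12 -0.29" --pt "0 -0.26 -0.199 -0.12 -0.29"

```text
t: 2.45
tool_pos: [0.3865, 0.3148, 0.5249]
tool_rot: [0.074, 3.139, -0.003]
contact_force: [-0.3, 0.0, 0.3]
opening: 0.0
grip_force: 0.0
```

Run:
```python
from h import *
print(tip_case()[0],go([.15,-.055,.34]))
```

```text
[-0.18528324  0.40586403  0.35190089] (array([-0.3385, -0.4584,  0.0134]), np.float64(-0.0071))
```

Emit:
apply_moves --pt "0 -0.024 -0.032 0 0" --pt "0 -0.048 -0.064 0 0" --pt "0 -0.072 -0.096 0 0" --pt "0 -0.096 -0.128 0 0" --pt "0 -0.12 -0.16 0 0" --pt "0 -0.144 -0.192 0 0" --pt "0 -0.168 -0.224 0 0" --pt "0 -0.192 -0.256 0 0" --pt "0 -0.216 -0.288 0 0" --pt "0 -0.24 -0.32 0 0" --pt "0 -0.264 -0.352 0 0" --pt "0 -0.288 -0.384 0 0"

```text
t: 3.45
tool_pos: [0.6574, -0.0775, 0.5246]
tool_rot: [0.062, 3.141, 0.001]
contact_force: [0.5, 1.0, -0.1]
opening: 0.0001
grip_force: 0.0
```

Emit:
apply_moves --pt "0 -0.025 -0.03 0 0" --pt "0 -0.05 -0.06 0 0" --pt "0 -0.051 -0.074 0 0" --pt "0 -0.051 -0.074 0 0" --pt "0 -0.051 -0.074 0 0"

```text
t: 3.87
tool_pos: [0.7045, -0.1522, 0.5241]
tool_rot: [-0.063, -3.14, -0.002]
contact_force: [0.1, -0.4, -0.3]
opening: 0.0001
grip_force: 0.0
```

Run:
```python
from h import *
print(tip_case()[0],go([.15,-.055,.21]))
```

```text
[ 0.15066996 -0.04757162  0.35110168] (array([ 0.0005, -0.0076,  0.1411]), np.float64(-0.0004))
```

Emit:
apply_moves --pt "0 0 -0.002 -0.0 0" --pt "0 0 -0.004 0.035 0" --pt "0 0 -0.008 0.07 0" --pt "0 0 -0.008 0.105 0" --pt "0 0 -0.008 0.136 0" --pt "0 0 -0.008 0.136 0" --pt "0 0 -0.008 0.136 0"

```text
t: 4.45
tool_pos: [0.7034, -0.1586, 0.3872]
tool_rot: [-0.06, -3.137, -0.002]
contact_force: [0.1, -0.2, 1.0]
opening: -0.0
grip_force: 0.0
```

Run:
```python
from h import *
t,Rt,o=tip_case();print(t,o["contact_force"])
r=.115
for th in np.arange(1.6,-.01,-.1):
    c=[.073-r*np.cos(th)+.01*np.sin(th)+.011,-.055,.112+r*np.sin(th)+.01*np.cos(th)]
    print(round(th,2),np.round(go(c)[0],3))
```

```text
[ 0.14935272 -0.0539584   0.21421745] [ 0.14713413 -0.21006689  1.01132829]
1.6 [ 0.052 -0.001 -0.012]
1.5 [ 0.064 -0.001 -0.013]
1.4 [ 0.075 -0.001 -0.012]
1.3 [ 0.086 -0.001 -0.011]
1.2 [ 0.098 -0.001 -0.008]
1.1 [ 0.109 -0.001 -0.004]
1.0 [ 0.119 -0.001  0.   ]
0.9 [ 0.129 -0.001  0.006]
0.8 [ 0.138 -0.001  0.013]
0.7 [ 0.147 -0.001  0.021]
0.6 [ 0.154 -0.001  0.03 ]
0.5 [ 0.161 -0.001  0.039]
0.4 [ 0.167 -0.001  0.049]
0.3 [ 0.172 -0.001  0.059]
0.2 [ 0.176 -0.001  0.07 ]
0.1 [ 0.178 -0.001  0.082]
-0.0 [ 0.18  -0.001  0.093]
```

Emit:
apply_moves --pt "0 0.015 0 0 0" --pt "0 0.03 0 -0.005 0" --pt "0 0.042 0 -0.01 0" --pt "0 0.052 0 -0.012 0" --pt "0 0.064 0 -0.013 0" --pt "0 0.075 0 -0.012 0" --pt "0 0.086 0 -0.011 0" --pt "0 0.098 0 -0.008 0" --pt "0 0.109 0 -0.004 0" --pt "0 0.119 0 0 0" --pt "0 0.119 0 0 0"

```text
t: 5.37
tool_pos: [0.5845, -0.1552, 0.3919]
tool_rot: [0.062, 3.137, -0.003]
contact_force: [-0.1, 0.3, -0.6]
opening: 0.0
grip_force: 0.0
```

Run:
```python
from h import *
t,Rt,o=tip_case();print(t,o["contact_force"])
p=eyes.get_image("scene");cv2.imwrite("pics/mid.png",cv2.resize(p["img"][100:270,220:450],None,fx=2.5,fy=2.5))
r=.115
for th in np.arange(.9,-.01,-.1):
    c=[.073-r*np.cos(th)+.01*np.sin(th)+.011,-.055,.112+r*np.sin(th)+.01*np.cos(th)]
    print(round(th,2),np.round(go(c)[0],3))
```

```text
[ 0.03174129 -0.05575902  0.21894557] [-0.13438644  0.30072252 -0.62387305]
0.9 [0.012 0.001 0.01 ]
0.8 [0.021 0.001 0.017]
0.7 [0.03  0.001 0.025]
0.6 [0.038 0.001 0.033]
0.5 [0.044 0.001 0.042]
0.4 [0.05  0.001 0.052]
0.3 [0.055 0.001 0.063]
0.2 [0.059 0.001 0.074]
0.1 [0.062 0.001 0.085]
0.0 [0.064 0.001 0.096]
```

View pics/mid.png

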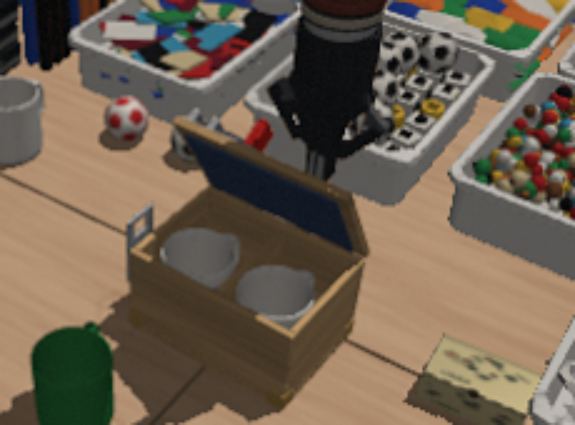

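The lid is following and is about 0.95 rad open. The tab at crop pixel (258,137) is clear of the fingers at (318,160). I'll carry on along the arc until it's shut.

Emit:
apply_moves --pt "0 0.012 0 0.01 0" --pt "0 0.021 0 0.017 0" --pt "0 0.03 0 0.025 0" --pt "0 0.038 0 0.033 0" --pt "0 0.044 0 0.042 0" --pt "0 0.05 0 0.052 0" --pt "0 0.055 0 0.063 0" --pt "0 0.059 0 0.074 0" --pt "0 0.062 0 0.083 0" --pt "0 0.064 0 0.09 0" --pt "0 0.064 0 0.095 0" --pt "0 0.064 0 0.098 0"

```text
t: 6.42
tool_pos: [0.5213, -0.1531, 0.295]
tool_rot: [-0.062, -3.135, -0.002]
contact_force: [-21.6, 7.9, 41.6]
opening: -0.0003
grip_force: 20.5
```

Emit:
apply_moves --pt "0 0 0 0.002 0" --pt "0 0 0 0.004 0" --pt "0 0 0 0.004 0" --pt "0 0 0 0.004 0"

```text
t: 6.75
tool_pos: [0.5215, -0.1531, 0.295]
tool_rot: [-0.061, -3.135, -0.001]
contact_force: [-26.9, 9.3, 45.1]
opening: -0.0002
grip_force: 22.4
```

Run:
```python
from h import *
t,Rt,o=tip_case();print(t,o["contact_force"])
```

```text
[-0.033064   -0.05575713  0.12196438] [-26.86223522   9.34278263  45.11398401]
```

The fingertip bottomed at z = 0.122, which is the height of the shut lid, with a firm 45 N reaction. I'll lift off and look.

Emit:
apply_moves --pt "0 0 0 -0.03 0" --pt "0 0 -0.01 -0.06 0" --pt "0 0.0 -0.04 -0.08 0" --pt "0 0 -0.06 -0.08 0" --pt "0 0 -0.06 -0.08 0"

```text
t: 7.17
tool_pos: [0.5192, -0.2158, 0.3689]
tool_rot: [0.067, 3.137, -0.005]
contact_force: [0.2, 0.9, -0.7]
opening: -0.0
grip_force: 0.0
```

Run:
```python
from h import *
t,Rt,o=tip_case();print(t,o["contact_force"])
for n in("scene","top"):
    p=eyes.get_image(n);
    cv2.imwrite(f"pics/shut_{n}.png",cv2.resize(p["img"][130:280,240:440],None,fx=3,fy=3))
    for d in eyes.tip_of("bolt_tab",p)[:2]: print(n,d["confidence"],d["point"],(world(p,d["point"])-C0)@RC)
    L=(cloud(p)-C0)@RC
    b=p["img"].astype(int); red=(b[...,2]>110)&(b[...,1]<60)&(b[...,0]<60)&(L[...,2]>.123)&(L[...,2]<.175)&(abs(L[...,0])<.09)&(abs(L[...,1])<.1)
    if red.sum(): print("red",red.sum(),L[red].min(0),L[red].max(0),np.median(L[red],0))
    m=(abs(L[...,0])<.07)&(L[...,1]<-.01)&(L[...,1]>-.1)&(L[...,2]>.11)&(L[...,2]<.14)
    P=L[m]; 
    if len(P)>50: k=np.polyfit(P[:,0],P[:,2],1);print("lid slope",k,len(P))
```

```text
[-0.03115904 -0.11923452  0.19591629] [ 0.17811622  0.85705024 -0.68377959]
scene 0.74 [303.3, 196.2] [-0.04974567  0.01522041  0.15417926]
red 35 [-0.06552593  0.01310658  0.12386452] [-0.02554783  0.02346808  0.16057618] [-0.05267654  0.01685773  0.1571594 ]
lid slope [0.0027848  0.12190385] 1184
top 0.47 [315.2, 207.7] [-0.05665773  0.01812247  0.15928137]
red 44 [-0.06481699  0.0146357   0.14244582] [-0.03835601  0.02403192  0.16259081] [-0.0528971   0.0193013   0.15916511]
lid slope [0.00171063 0.12259867] 1878
```

View pics/shut_scene.png

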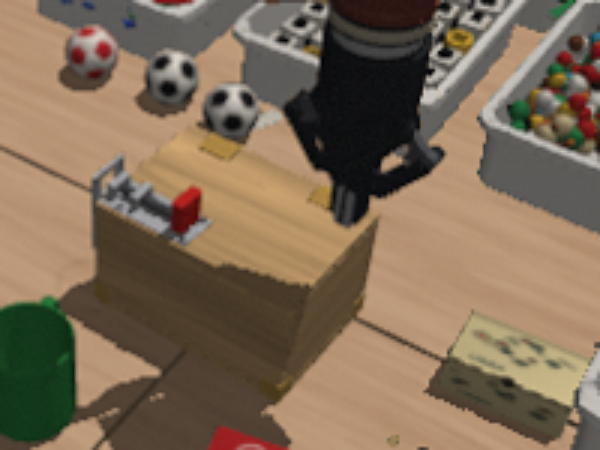

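The lid is shut (slope about 0.002 rad), and the red tab at crop pixel (186,208) is at case x -51, y +20 mm, so the bolt is drawn back. Next I'll come down to the right of the tab.

Run:
```python
from h import *
print(go([-.051,-.04,.19]),go([-.051,-.04,.136]))
```

```text
(array([0.0182, 0.075 , 0.0024]), np.float64(0.0005)) (array([0.0181, 0.0749, 0.0564]), np.float64(0.0005))
```

Emit:
apply_moves --pt "0 0.01 0.03 0 0" --pt "0 0.018 0.06 0 0" --pt "0 0.018 0.07 0.01 0" --pt "0 0.018 0.07 0.035 0" --pt "0 0.018 0.07 0.057 0" --pt "0 0.018 0.07 0.057 0" --pt "0 0.018 0.07 0.057 0"

```text
t: 7.95
tool_pos: [0.5031, -0.1415, 0.3075]
tool_rot: [-0.061, -3.137, -0.003]
contact_force: [0.3, -0.5, 0.1]
opening: -0.0001
grip_force: 0.0
```

Run:
```python
from h import *
t,Rt,o=tip_case();print(t,o["contact_force"])
print(go([-.051,-.04,.136]),go([-.051,.030,.136]))
```

```text
[-0.05157778 -0.04475058  0.1344902 ] [ 0.26034547 -0.47144096  0.1107719 ]
(array([-0.0006,  0.0048, -0.0015]), np.float64(0.0012)) (array([-0.0007,  0.0748, -0.0014]), np.float64(0.0012))
```

Emit:
apply_moves --pt "0 0 0.02 -0.001 0" --pt "0 0 0.03 -0.001 0" --pt "0 0 0.038 -0.001 0" --pt "0 0 0.044 -0.001 0" --pt "0 0 0.049 -0.001 0" --pt "0 0 0.054 -0.001 0" --pt "0 0 0.059 -0.001 0" --pt "0 0 0.063 -0.001 0" --pt "0 0 0.066 -0.001 0" --pt "0 0 0.069 -0.001 0" --pt "0 0 0.071 -0.001 0" --pt "0 0 0.071 -0.001 0"

```text
t: 8.95
tool_pos: [0.5065, -0.071, 0.3105]
tool_rot: [-0.062, -3.141, -0.001]
contact_force: [0.8, 0.1, -0.2]
opening: -0.0001
grip_force: 0.1
```

```bash
cat > chk.py <<'E'
from h import *
t,Rt,o=tip_case();print(t,o["contact_force"])
for n in("scene","top"):
    p=eyes.get_image(n);cv2.imwrite(f"pics/end_{n}.png",cv2.resize(p["img"][130:280,240:440],None,fx=3,fy=3))
    L=(cloud(p)-C0)@RC
    b=p["img"].astype(int); red=(b[...,2]>110)&(b[...,1]<60)&(b[...,0]<60)&(L[...,2]>.123)&(L[...,2]<.175)&(abs(L[...,0])<.09)&(abs(L[...,1])<.1)
    if red.sum(): print("red",red.sum(),np.median(L[red],0))
    m=(abs(L[...,0])<.07)&(L[...,1]<-.01)&(L[...,1]>-.1)&(L[...,2]>.11)&(L[...,2]<.14)
    P=L[m]
    if len(P)>50: print("lid slope",np.polyfit(P[:,0],P[:,2],1),len(P))
E
python3 chk.py
```

```text
[-0.05036284  0.02555522  0.1375487 ] [ 0.7515827   0.07794624 -0.19121705]
lid slope [0.00560727 0.12198151] 1279
lid slope [0.00628784 0.12302932] 249
```

Emit:
apply_moves --pt "0 0 0.002 0 0" --pt "0 0 0.004 0 0" --pt "0 0 0.006 0 0" --pt "0 0 0.006 0 0"

```text
t: 9.38
tool_pos: [0.5065, -0.066, 0.3103]
tool_rot: [-0.062, -3.14, 0.006]
contact_force: [-1.1, -7.0, -1.4]
opening: 0.0003
grip_force: 3.6
```

```bash
python3 -c "
from h import *
t,Rt,o=tip_case();print(t,o['contact_force'])"
```

```text
[-0.05060177  0.02977617  0.13732712] [-1.10334522 -6.99395558 -1.44948865]
```

The reaction has risen to 7 N along the travel, which could be the stop. I'll press a little more to confirm.

Emit:
apply_moves --pt "0 0 0.002 0 0" --pt "0 0 0.004 0 0" --pt "0 0 0.004 0 0" --pt "0 0 0.004 0 0"

```text
t: 9.72
tool_pos: [0.5066, -0.0643, 0.3105]
tool_rot: [-0.063, -3.14, 0.019]
contact_force: [-2.0, -18.1, -3.4]
opening: 0.0
grip_force: 9.6
```

Emit:
apply_moves --pt "0 0 -0.015 0 0" --pt "0 0 -0.035 0 0" --pt "0 0 -0.05 -0.03 0" --pt "0 0 -0.06 -0.07 0" --pt "0 0 -0.08 -0.11 0" --pt "0 0 -0.11 -0.14 0" --pt "0 0 -0.14 -0.16 0" --pt "0 0 -0.14 -0.16 0" --pt "0 0 -0.14 -0.16 0"

```text
t: 10.47
tool_pos: [0.5014, -0.2023, 0.4725]
tool_rot: [0.066, 3.138, -0.001]
contact_force: [0.0, 0.5, -0.0]
opening: -0.0002
grip_force: 0.0
```

```bash
python3 chk.py
```

```text
[-0.04960839 -0.10597958  0.29951607] [ 0.00858382  0.48641873 -0.00722996]
red 34 [-0.05524578  0.04655396  0.15793144]
lid slope [0.00458421 0.12202797] 1283
red 46 [-0.05370539  0.04978475  0.15855342]
lid slope [0.00332495 0.12257621] 2038
```

View pics/end_scene.png

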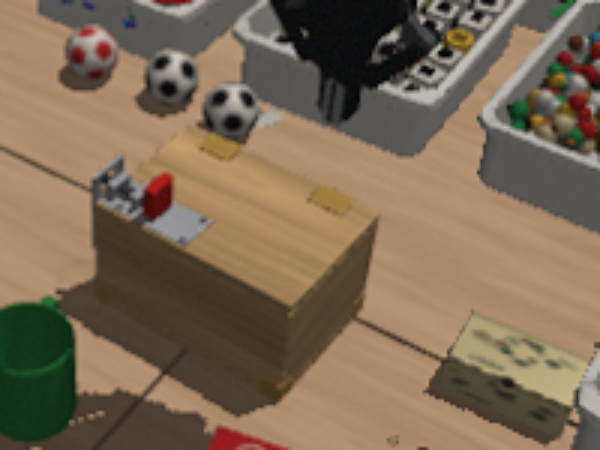

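The tab at crop pixel (158,195) has moved about 30 mm to case y ≈ 49 mm. It was pressed against its stop at 18 N, the lid is flat, and the gripper is clear. I'll hand it in.

```bash
python3 -c "
from station import ctrl
print(ctrl.finish_job())"
```

```text
the job is handed in; nothing more can be done
None
```

The lid is fully shut, the bolt was then pushed about 30 mm to its stop in the keeper, the gripper finished clear of the case, and the job was handed in at about 10.6 s; no verdict was returned.

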